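# Make up a staining kit and a dilution kit in their trays

## Robot

A 6-joint arm with a two-finger parallel gripper is mounted at the origin on a cart in front of the work surface, level with it; the furniture and walls round the work are solid. World frame = base frame: x ahead of the robot, y to its left, z up, the work surface at z = 0. Lengths are in mm, angles in rad, forces in N, time in s.
With the tool pointing down it reaches from about 225 to 875 mm from the base axis. Payload 3.4 kg.
Tool frame: the origin (TCP) lies on the mounting face of the last link; the fingertips stand 173 mm ahead of it and the grasp point (between the pads) lies 155 mm ahead of it; z points along the fingers, y is the line along which they close (so a half turn about z gives the same grasp; the last joint's range is limited). The gripper opens to 85 mm and grips with 20 to 120 N. Pads are 22 mm wide; open, the fingers measure 114 mm over their backs; the gripper's body (76 mm by 85 mm) begins 54 mm behind the grasp point. The pads swing forward as they close: fully open they stand 13 mm farther back than shut.
Start: joints at [-1.383, 0.276, 1.505, -0, 1.361, -0.121], TCP at [174.748, -547.821, 404.728] pointing down, gripper open.
Joint ranges: [-2.89, 2.89], [-0.75, 2.08], [0.22, 2.7], [-1.18, 4.32], [0.11, 2.71], [-2.7, 2.7]. Speed limits (rad/s): [2.57, 2.57, 3.14, 3.14, 3.14, 3.14].

## Interface

Orientations are given as a rotation vector (axis times angle).
In Python, from station import bot, eyes, sign_off, models gives the robot as it stands.
- The arm moves only by the shell command python3 -m pendant 'ROWS' [FORCE]. ROWS is JSON, a list of rows, each a list of 3 entries, a list of its own where there are three numbers: the opening, from 0 (shut) to 1 (fully open), then the shift along the world's x, y, z in m, then the turn, a rotation vector about the world's x, y, z in degrees. In form: [[claw, [tx, ty, tz], [wx, wy, wz]], ...]. A call has exactly 8 rows; each row shifts and turns the commanded pose from where the row before left it; what a row does not reach is not made up. A row lasts 1/8 s, in which the tool goes at most 62.5 mm and 10.7 degrees, less where a joint would pass 70% of its speed; a pose out of reach is approached as far as the arm can. A call is refused whole if a number of a shift passes 0.0625 or a number of a turn 10.7, either way. A call with a gripper value outside its range is refused whole. The fingers move at their own pace and stop on an object; FORCE is the grip in N (left out, the last holds). Time passes only in rows, so rows that do not move let the fingers close, or fill a call up. It gives the time, the measured TCP pose, the force, the opening and the grip force at its end, in the units of the state.
- bot.get_obs(): the state, without advancing time (a new reading comes with each control period).
- eyes.capture(name): name is "side" or "top"; returns a dict with "pixels" (400x640x3 uint8, blue, green, red), "mtx" (3x3 intrinsics, pixels), "T" (4x4, takes a point from camera to world coordinates). Camera axes: x right, y down, z forward; pixel columns grow to the right and rows downward; lengths in mm; the calibration is good to about 2 mm. A picture is of the moment at which its call begins. There is no depth.
- sign_off(): hands the job in; it is judged then, once.
Trained networks look in a picture, given as the dict that the camera call returned (one of the last four; its "shot" number tells which), for a name from the list of things; names that differ only in an ending like _2 or _b are one class to them, and where a whole thing is asked for, a point or a joint stands for the part that bears it (a point fixed in the world has none). Each returns a list of dicts, best first, with "confidence" (0 to 1); they miss things now and then, are a little off and sometimes report something else, mostly with a low value. They report only what shows in the picture. A call takes as long as a camera call. They do not tell look-alikes from the thing itself.
- models.spot_in(picture, thing): "centre" ([row, column] in pixels, amid what is visible of it).
- models.silhouettes(picture, thing): "region" (400x640 bool, what is visible of it) and "centre" ([row, column] in pixels, amid what is visible of it).
- models.mark_of(picture, thing): "centre" ([row, column] in pixels: a listed point, or the origin of a listed thing).
The state is a dict: "clock": time; "joint_pos": joint angles; "dq": joint speeds; "joint_efforts": joint torques, N m; "tool_pos": TCP position; "tool_rot": TCP orientation; "wrist_force": force on the tool from outside, world axes, zero at the start; "torque": the same for the moment, N m; "gripper_width": finger opening in mm; "finger_force": force on a finger pad.
Only numpy, scipy, OpenCV 4.12 (cv2) and the standard library are available. Lean on these libraries where they do the work, as an engineer would, in place of code of your own. Each camera call takes 0.05 s, during which the arm holds its last target. There are 200 camera calls.

## Task

Make up today's two bench kits from the things standing about between the two kit trays in the middle of the bench. Into the larger, staining tray put the brown screw-capped stain bottle (standing in the round well), the matchbox (lying flat in the rectangular pocket) and the blue marker (lying in the long trough); into the smaller, dilution tray stand the taller clear vial in the wide well and the shorter one in the narrow well. Leave the closed agar dish at the left alone.

Things in the scene. Friction and masses are not known exactly. Their poses are not given: they have to be found in the camera images.
- staining_tray: Larger dark grey tray 112x158 mm, fixed. Origin: centre of underside; x to its back edge, y to its left (long way). Floor z 4. Front trough (marker): centre x -36.5 y 0, inside 32 (x) by 151 (y), walls to z 12, cut away for |y|<30 for fingers. Back left round well (bottle): centre x 15 y 48, inner dia 38, top z 18. Back right pocket (matchbox): x -17..52, y -75..-20, walls to z 9 (front 12).
- dilution_tray: Smaller dark grey kit tray 70 x 118 mm, rim 9 mm high, fixed on the bench. Origin: centre of underside; x to its back edge, y to its left (long way), z up. Floor 4 mm up. Wide well (tall vial): centre x 0, y 27 mm, inner diameter 42, top 22 mm above the bench. Narrow well (short vial): centre x 0, y -31 mm, inner diameter 33, top 13 mm above the bench.
- stain_bottle: Small brown glass bottle with a black screw cap, standing upright in the middle of the bench, between the trays: 43 mm tall, body 20 mm in diameter up to 32 mm, cap 17 mm in diameter. 15 g. Origin: centre of its underside, z up along its axis.
- tall_vial: The taller clear glass crimp-capped vial in the middle of the bench, between the trays: 57 mm tall, 20 mm in diameter, upright. About 12 g. Origin: centre of its underside, z up along its axis.
- short_vial: The shorter clear glass crimp-capped vial in the middle of the bench, between the trays: 39 mm tall, 17 mm in diameter, upright. About 12 g. Origin: centre of its underside, z up along its axis.
- matches: Closed matchbox lying flat in the middle of the bench: 37 mm (its x) by 51 mm (its y), 15 mm high. About 12 g. Origin: centre of its underside, z up.
- marker: Blue felt marker lying in the middle of the bench: 131 mm long (its x), 13 mm wide (its y), 12 mm high, box-like, does not roll. 14 g. Origin: middle of its underside, z up.
- agar_dish: Closed round petri dish with agar, 91 mm in diameter, 15 mm high, standing loose at the left front of the bench: to be left alone. Origin: centre of its underside.
Not all that is in view belongs to the job. What is shaped like the tall_vial but yellow is not meant. What is shaped like the stain_bottle but green is not meant.

How it is judged (in metres and radians):
At the end, for the whole second after the job is handed in: Bottle upright in the staining tray's round well, matchbox flat in its pocket, marker along the trough; tall vial in the dilution tray's wide well, short vial in the narrow one. Each on the floor of its compartment (middle within 11 to 17 mm), tilt under 0.12 (matchbox 0.08), at rest (x of stain_bottle in the frame of staining_tray between 0.003 and 0.027 m and y of stain_bottle in the frame of staining_tray between 0.036 and 0.06 m and z of stain_bottle in the frame of staining_tray between 0 and 0.009 m and angle between each of stain_bottle, tall_vial, short_vial's own z axis and vertical below 0.12 rad and linear speed of each of stain_bottle, matches, marker, tall_vial, short_vial below 0.02 m/s and x of matches in the frame of staining_tray between 0.0008 and 0.0348 m and y of matches in the frame of staining_tray between -0.0605 and -0.0345 m and z of matches in the frame of staining_tray between 0 and 0.0085 m and angle between matches's own z axis and vertical below 0.08 rad and x of marker in the frame of staining_tray between -0.0495 and -0.0235 m and y of marker in the frame of staining_tray between -0.013 and 0.013 m and z of marker in the frame of staining_tray between 0 and 0.0072 m and angle between the x axis of marker and the y axis of staining_tray, either way round below 0.17 rad and x of tall_vial in the frame of dilution_tray between -0.014 and 0.014 m and y of tall_vial in the frame of dilution_tray between 0.013 and 0.041 m and z of tall_vial in the frame of dilution_tray between 0 and 0.009 m and x of short_vial in the frame of dilution_tray between -0.011 and 0.011 m and y of short_vial in the frame of dilution_tray between -0.042 and -0.02 m and z of short_vial in the frame of dilution_tray between 0 and 0.009 m); the robot touches nothing.
It fails at once if the agar dish is shifted by more than 20 mm (distance of agar_dish from where it was at the start of the episode above 0.02 m).
It also fails if it takes over 93 s, if anything falls off the work surface, if the arm or the gripper's body presses on something with over 40 N, if the wrist force passes 120 N, or if a joint passes its speed limit or range.

## Working session

There is one attempt and no reset: what is moved stays moved. The work goes in short steps, Python scripts to look and compute and a shell command to move; the robot and the scene stay as the last step left them, time stands still between calls to the robot, and variables do not carry over. Pictures are saved under pics/ and viewed, at most 14 in all, crops included, and the job is handed in when it is done.

```bash
mkdir -p pics
cat > h.py <<'E'
import numpy as np, cv2
from station import bot, eyes, models
def ground(p,rc,z=0):
    K,T=np.array(p["mtx"]),np.array(p["T"])
    d=T[:3,:3]@np.linalg.solve(K,[rc[1],rc[0],1]); o=T[:3,3]
    return (o+d*(z-o[2])/d[2])
def proj(p,X):
    K,T=np.array(p["mtx"]),np.array(p["T"])
    c=T[:3,:3].T@(np.array(X,float)-T[:3,3]); u=K@c; return u[:2]/u[2]
E
python3 - <<'E'
from h import *
for n in ("top","side"):
    p=eyes.capture(n); cv2.imwrite(f"pics/{n}0.png",p["pixels"])
    print(n,np.round(p["T"],2).tolist(),np.round(p["mtx"][0],1))
    for t in "staining_tray dilution_tray stain_bottle tall_vial short_vial matches marker agar_dish".split():
        for m in models.mark_of(p,t)[:3]: print(t,np.round(m["centre"]),round(m["confidence"],2),np.round(ground(p,m["centre"])[:2]))
print(bot.get_obs())
E
```

```text
top [[0.0, -0.99, 0.14, 449.52], [-1.0, -0.0, 0.0, 89.84], [-0.0, -0.14, -0.99, 1227.98], [0.0, 0.0, 0.0, 1.0]] [503.3   0.  320. ]
staining_tray [267. 440.] 0.73 [ 460. -197.]
dilution_tray [258. 285.] 0.56 [482. 179.]
stain_bottle [209. 252.] 0.4 [601. 261.]
stain_bottle [246. 347.] 0.39 [511.  26.]
tall_vial [147. 364.] 0.56 [758. -16.]
tall_vial [243. 382.] 0.52 [520. -58.]
tall_vial [135. 409.] 0.49 [ 789. -130.]
short_vial [275. 372.] 0.67 [441. -32.]
short_vial [219. 362.] 0.36 [578. -10.]
short_vial [264. 440.] 0.27 [ 467. -197.]
matches [190. 366.] 0.63 [648. -19.]
marker [277. 370.] 0.62 [437. -27.]
agar_dish [272. 200.] 0.9 [447. 384.]
side [[-0.94, -0.17, 0.31, 316.6], [-0.35, 0.5, -0.79, 841.02], [-0.02, -0.85, -0.52, 527.39], [0.0, 0.0, 0.0, 1.0]] [401.4   0.  320.7]
staining_tray [172. 405.] 0.61 [ 460. -184.]
staining_tray [195. 353.] 0.22 [561. -12.]
staining_tray [200. 406.] 0.17 [429. -31.]
dilution_tray [245. 367.] 0.82 [472. 177.]
stain_bottle [261. 304.] 0.69 [581. 268.]
stain_bottle [209. 369.] 0.48 [504.  39.]
tall_vial [181. 286.] 0.47 [756. -27.]
tall_vial [
[... 198 characters left out ...]
t_pos': array([-1.38300308e+00,  2.75861618e-01,  1.50490836e+00, -3.59853073e-05,
        1.36066585e+00, -1.20993576e-01]), 'dq': array([-1.72299513e-04, -6.34358809e-05, -2.19700770e-03, -1.54691397e-03,
        1.68196384e-04,  2.17478823e-04]), 'joint_efforts': array([ 2.27582947e-03, -4.16632926e+01, -2.46097559e+01,  3.31255296e-05,
        9.75096918e-05, -4.56605761e-06]), 'tool_pos': array([ 174.73798218, -547.81618879,  404.74658219]), 'tool_rot': array([ 3.10406554e+00,  4.83103855e-01, -4.70236709e-05]), 'wrist_force': array([-0.10574491, -0.38389985,  0.73208337]), 'torque': array([ 0.0316638 , -0.01073641,  0.01247327]), 'finger_force': 0.0, 'gripper_width': 85.31698043581662}
```

Run:
```python
import cv2
a=cv2.imread("pics/top0.png");b=cv2.imread("pics/side0.png")
cv2.imwrite("pics/topc.png",cv2.resize(a[120:320,230:490],None,fx=3,fy=3,interpolation=2))
cv2.imwrite("pics/sidec.png",cv2.resize(b[130:290,260:460],None,fx=3.7,fy=3.7,interpolation=2))
```

```text
(no output)
```

View pics/topc.png

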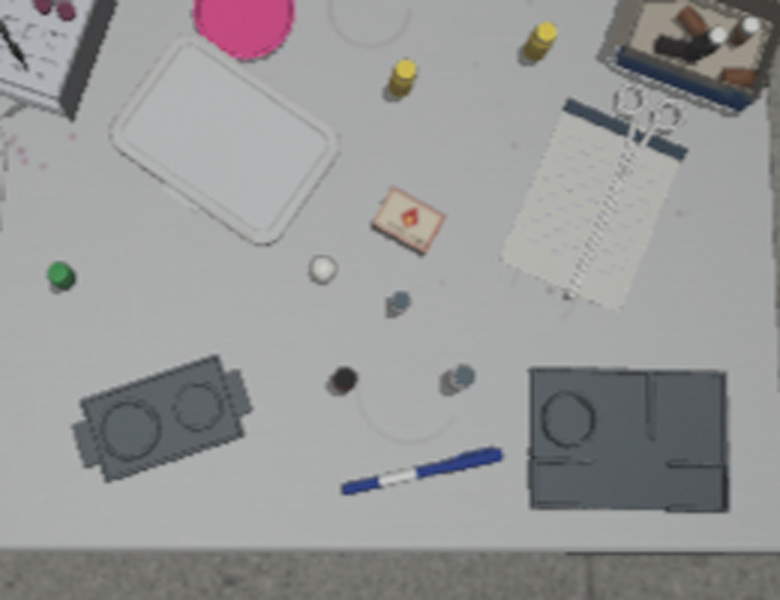

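View pics/sidec.png

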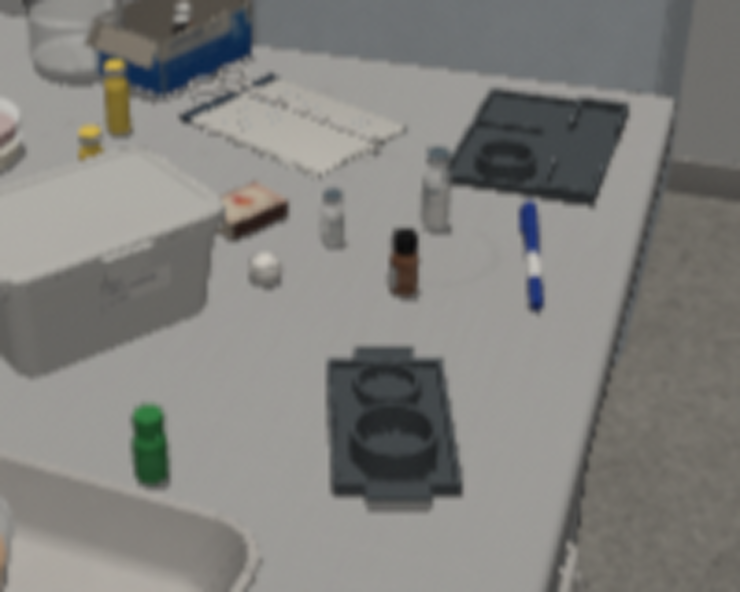

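View pics/top0.png

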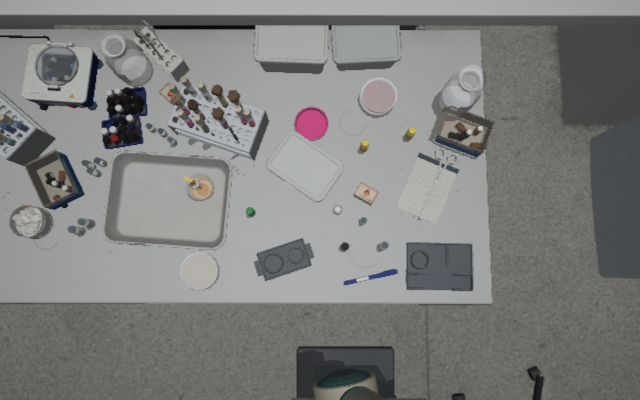

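Top crop (offset 230,120; ×3): the bottle is at (344,380), tall vial (460,378), short vial (398,303), matchbox (408,219) and marker (342,489)–(500,455). The dilution tray is at left, rotated about 19°, and the staining tray at right is about square. A tall grey box stands beside the matchbox. The yellow vials, green bottle and white ball don't belong to the job.

Run:
```python
from h import *
ps={n:eyes.capture(n) for n in ("top","side")}
H=dict(staining_tray=8,dilution_tray=8,stain_bottle=21,tall_vial=28,short_vial=19,matches=10,marker=8)
for n,p in ps.items():
  for t,h in H.items():
    for m in models.silhouettes(p,t)[:4]:
        r=np.argwhere(m["region"]); 
        if len(r)<5: continue
        c=r.mean(0); w=np.array([ground(p,x,h)[:2] for x in r],np.float32)
        rect=cv2.minAreaRect(w)
        print(n,t,round(m["confidence"],2),len(r),np.round(c,1),"mid",np.round(ground(p,c,h)[:2],1),"rect",np.round(rect[0],1),np.round(rect[1]),round(rect[2],1))
p=ps["top"]
def g(x,y,z): return np.round(ground(p,(120+(y+.5)/3-.5,230+(x+.5)/3-.5),z)[:2],1)
print("handcrop bottlecap",g(344,380,43),"tall",g(464,374,57),"short",g(400,299,39),"wide",g(131,431,22),"narrow",g(198,406,13),"round",g(568,419,18))
print("box top corners",[g(*q,15) for q in((394,187),(445,216),(425,250),(374,222))],"marker",g(342,489,8),g(501,455,8))
print("stray",[g(*q,9) for q in((529,369),(726,371),(728,511),(530,510))],"dtray",[g(*q,9) for q in((80,402),(217,356),(244,435),(107,481))])
p=ps["side"]
def s(x,y,z): return np.round(ground(p,(130+(y+.5)/3.7-.5,260+(x+.5)/3.7-.5),z)[:2],1)
print("side: bottle",s(404,236,43),"tall",s(438,155,57),"short",s(333,194,39),"wide",s(394,432,22),"narrow",s(387,383,13),"round",s(505,158,18),"greybox corner top", s(220,207,110))
```

```text
top staining_tray 0.58 3179 [265.9 438.6] mid [ 463.6 -192.3] rect [ 465. -192.] [117. 164.] 0.1
top dilution_tray 0.92 1620 [258.7 283. ] mid [479.9 182.1] rect [481.4 181.3] [ 75. 142.] 19.9
top stain_bottle 0.47 60 [211.4 250. ] mid [593.1 262.4] rect [592.8 262.2] [23. 15.] 45.5
top tall_vial 0.67 81 [133.3 408.6] mid [ 785.8 -123.7] rect [ 786.  -124.1] [17. 31.] 45.3
top short_vial 0.58 52 [220.6 362.2] mid [571.4  -8.8] rect [571.7  -9.4] [17. 17.] 0.1
top matches 0.63 325 [192.9 365.3] mid [640.5 -17.7] rect [640.5 -17.6] [51. 39.] 60.5
top marker 0.67 264 [276.5 370.2] mid [438.  -27.5] rect [437.8 -27.2] [ 13. 130.] 14.0
side staining_tray 0.71 1134 [169.2 404.9] mid [ 459.8 -182.7] rect [ 460.6 -188.7] [181. 114.] 88.9
side dilution_tray 0.72 1324 [245.1 364.5] mid [476.  188.1] rect [478.5 181.8] [ 72. 141.] 18.2
side stain_bottle 0.64 123 [201.  368.7] mid [507.7  35.1] rect [509.  32.] [17. 79.] 14.3
side stain_bottle 0.53 183 [250.  300.1] mid [590.3 261.8] rect [589.9 260.4] [18. 65.] 23.5
side tall_vial 0.7 1345 [245.2 364.9] mid [468.9 213.5] rect [471.4 206.8] [ 68
[... 322 characters left out ...]
.3] mid [631.6 -15.9] rect [628.9 -15.3] [46. 79.] 17.1
handcrop bottlecap [508.3  35.8] tall [512.4 -56.4] short [572.5  -9. ] wide [468.6 203.9] narrow [488.7 151.4] round [ 479.  -143.5]
box top corners [array([666.7,  -6.9]), array([642.9, -48.2]), array([614.9, -31.6]), array([637.8,   9.6])] marker [423.3  36.1] [450.5 -91.2]
stray [array([ 519.2, -114.8]), array([ 517.9, -273.4]), array([ 406.8, -270.6]), array([ 407.2, -113.3])] dtray [array([491.8, 246.5]), array([529.1, 136.6]), array([465.8, 114.5]), array([429.1, 223.7])]
side: bottle [507.7  37. ] tall [508.  -52.8] short [569.2  -9.1] wide [467.4 208.9] narrow [485.9 154.2] round [ 476.1 -137.4] greybox corner top [589.4 149.4]
```

```bash
python3 -m pendant '[[0.5,[0.02775,0.0487,-0.01],[0,0,0]],[0.5,[0.02775,0.0487,-0.01],[0,0,0]],[0.5,[0.02775,0.0487,-0.01],[0,0,0]],[0.5,[0.02775,0.0487,-0.01],[0,0,0]],[0.5,[0.02775,0.0487,-0.01],[0,0,0]],[0.5,[0.02775,0.0487,-0.01],[0,0,0]],[0.5,[0.02775,0.0487,-0.01],[0,0,0]],[0.5,[0.02775,0.0487,-0.01],[0,0,0]]]' 30
python3 -m pendant '[[0.5,[0.02775,0.0487,-0.01],[0,0,0]],[0.5,[0.02775,0.0487,-0.01],[0,0,0]],[0.5,[0.02775,0.0487,-0.01],[0,0,0]],[0.5,[0.02775,0.0487,-0.01],[0,0,0]],[0.5,[0,0,-0.0125],[0,0,0]],[0.5,[0,0,-0.0125],[0,0,0]],[0.5,[0,0,-0.0125],[0,0,0]],[0.5,[0,0,-0.0125],[0,0,0]]]'
```

```text
clock: 2.7
tool_pos: [397.5, -156.6, 324.8]
tool_rot: [3.103, 0.483, 0.002]
wrist_force: [1.1, -0.4, -0.5]
gripper_width: 42.7
finger_force: 0.0
clock: 3.7
tool_pos: [507.3, 35.5, 234.0]
tool_rot: [3.105, 0.48, -0.0]
wrist_force: [0.1, 0.3, -0.5]
gripper_width: 42.7
finger_force: 0.0
```

Run:
```python
from h import *
p=eyes.capture("side"); im=p["pixels"].copy()
o=bot.get_obs(); x,y,z=o["tool_pos"]; print(o["tool_pos"])
for d in (0,155,173): 
    u=proj(p,[x,y,z-d]); print(d,u)
u=proj(p,[x,y,z-173]).astype(int)
big=cv2.resize(im[120:240,310:430],None,fx=5,fy=5,interpolation=2)
for d in (150,160,173,190):
    q=(proj(p,[x,y,z-d])-[310,120])*5; cv2.drawMarker(big,tuple(int(v) for v in q),(0,0,255),0,10)
cv2.imwrite("pics/s1.png",big)
```

```text
[506.72931636  35.59145958 232.59318778]
0 [373.02290728 116.19845087]
155 [369.99018151 180.38347107]
173 [369.67191133 187.11938435]
```

View pics/s1.png

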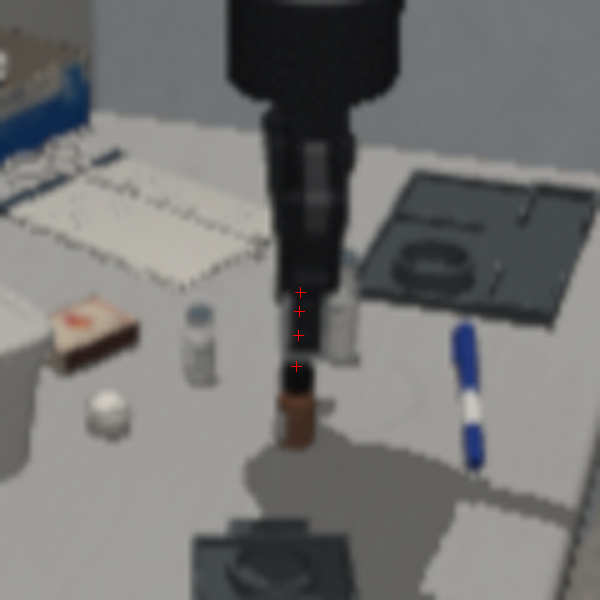

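The fingertips sit centred above the black bottle cap at (297,365) in the crop, about 171 mm below the TCP. So the pads barely swing back at half opening.

```bash
python3 -m pendant '[[0.5,[0,0,-0.014],[0,0,0]],[0.5,[0,0,-0.014],[0,0,0]],[0.5,[0,0,-0.014],[0,0,0]],[0.5,[0,0,0],[0,0,0]],[0,[0,0,0],[0,0,0]],[0,[0,0,0],[0,0,0]],[0,[0,0,0],[0,0,0]],[0,[0,0,0],[0,0,0]]]' 30
```

```text
clock: 4.75
tool_pos: [507.9, 36.6, 193.0]
tool_rot: [3.104, 0.483, 0.001]
wrist_force: [-0.3, 0.1, 0.5]
gripper_width: 17.8
finger_force: 29.0
```

```bash
python3 -m pendant '[[0,[0,0,0.02],[0,0,0]],[0,[0,0,0.02],[0,0,0]],[0,[0,0,0.015],[0,0,0]],[0,[-0.006,-0.036,0],[0,0,0]],[0,[-0.006,-0.036,0],[0,0,0]],[0,[-0.006,-0.036,0],[0,0,0]],[0,[-0.006,-0.036,0],[0,0,0]],[0,[-0.006,-0.037,0],[0,0,0]]]'
python3 - <<'E'
from h import *
p=eyes.capture("side"); im=p["pixels"].copy()
x,y,z=bot.get_obs()["tool_pos"]; print(x,y,z)
big=cv2.resize(im[80:210,340:470],None,fx=4.5,fy=4.5,interpolation=2)
for q3 in ([x,y,z-173],[x,y,z-193],[478,-145,18],[478,-145,4]):
    q=(proj(p,q3)-[340,80])*4.5; cv2.drawMarker(big,tuple(int(v) for v in q),(0,0,255),0,10)
cv2.imwrite("pics/s2.png",big)
E
```

```text
clock: 5.75
tool_pos: [477.4, -145.5, 247.9]
tool_rot: [3.104, 0.483, 0.0]
wrist_force: [0.8, -0.7, -0.7]
gripper_width: 17.6
finger_force: 29.0
477.447766381155 -149.08667895874308 248.03492477045597
```

View pics/s2.png

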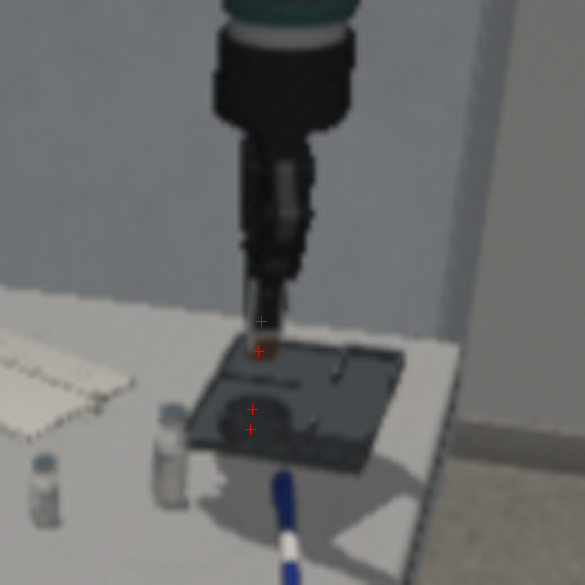

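```bash
python3 -m pendant '[[0,[0,0.002,-0.012],[0,0,0]],[0,[0,0,-0.013],[0,0,0]],[0,[0,0,-0.013],[0,0,0]],[0,[0,0,-0.006],[0,0,0]],[0,[0,0,-0.006],[0,0,0]],[0,[0,0,0],[0,0,0]],[0.3,[0,0,0],[0,0,0]],[0.35,[0,0,0],[0,0,0]]]'
```

```text
clock: 6.8
tool_pos: [477.8, -142.5, 198.0]
tool_rot: [3.104, 0.483, 0.001]
wrist_force: [0.2, 0.3, -0.3]
gripper_width: 30.1
finger_force: 0.0
```

```bash
python3 -m pendant '[[0.35,[0,0,0.02],[0,0,0]],[0.35,[0,0,0.02],[0,0,0]],[0.5,[0,0,0.02],[0,0,0]],[0.65,[0.032,0.025,0],[0,0,8.5]],[0.65,[0.032,0.025,0],[0,0,8.5]],[0.65,[0.032,0.025,0],[0,0,8.5]],[0.65,[0.033,0.025,0],[0,0,8.5]],[0.65,[0.033,0.025,0],[0,0,8.5]]]'
python3 - <<'E'
from h import *
p=eyes.capture("side"); im=p["pixels"].copy()
o=bot.get_obs();x,y,z=o["tool_pos"]; print(x,y,z,o["tool_rot"])
big=cv2.resize(im[90:220,290:420],None,fx=4.5,fy=4.5,interpolation=2)
for q3 in ([x,y,z-173],[640,-18,0],[478,-145,47]):
    q=(proj(p,q3)-[290,90])*4.5; cv2.drawMarker(big,tuple(int(v) for v in q),(0,0,255),0,10)
cv2.imwrite("pics/s3.png",big)
E
```

```text
clock: 7.8
tool_pos: [640.7, -16.6, 257.9]
tool_rot: [2.714, 1.582, 0.0]
wrist_force: [0.6, -0.1, -0.3]
gripper_width: 55.6
finger_force: 0.0
644.7727788401043 -13.845214598738012 258.1008494004816 [2.70917722 1.58709156 0.0124125 ]
```

View pics/s3.png

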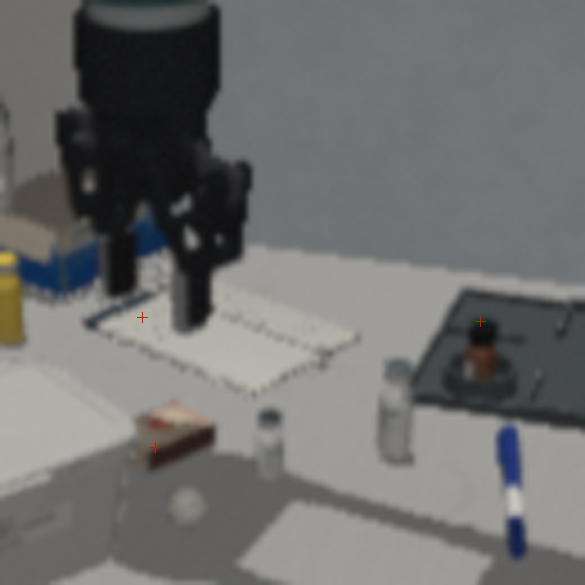

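The bottle stands upright in the round well at (482,355). The matchbox is visible at (180,435), with its left end partly hidden by the grey box, so I'll check its corners.

Run:
```python
from h import *
p=eyes.capture("side"); o=bot.get_obs();x,y,z=o["tool_pos"]; print(x,y,z)
def s(a,b,h): return np.round(ground(p,(90+(b+.5)/4.5-.5,290+(a+.5)/4.5-.5),h)[:2],1)
print("back",s(172,402,15),"right",s(215,427,15),"front",s(150,449,15),"bottom front",s(150,468,0))
big=cv2.resize(p["pixels"][170:200,310:345],None,fx=16,fy=16,interpolation=2)
l=np.deg2rad(60.5);a=np.array([np.cos(l),np.sin(l)]);b=np.array([-a[1],a[0]])
for h in (0,15):
  for i in(-1,1):
    for j in(-1,1):
      c=np.array([640,-18])+i*25.5*a+j*18.5*b
      q=(proj(p,[*c,h])-[310,170]+.5)*16; print(np.round(c),h,np.round(q)); cv2.drawMarker(big,tuple(int(v) for v in q),(0,0,255) if h else (255,0,0),0,10)
cv2.imwrite("pics/s4.png",big)
```

```text
642.7503813178542 -15.234038090848337 257.8867179568896
back [642.1 -49.3] right [608.1 -28.4] front [635.1   7.5] bottom front [636.8   3.7]
[644. -49.] 0 [286. 228.]
[611. -31.] 0 [433. 309.]
[669.  -5.] 0 [ 52. 330.]
[636.  13.] 0 [196. 415.]
[644. -49.] 15 [285. 150.]
[611. -31.] 15 [433. 229.]
[669.  -5.] 15 [ 49. 250.]
[636.  13.] 15 [194. 334.]
```

View pics/s4.png

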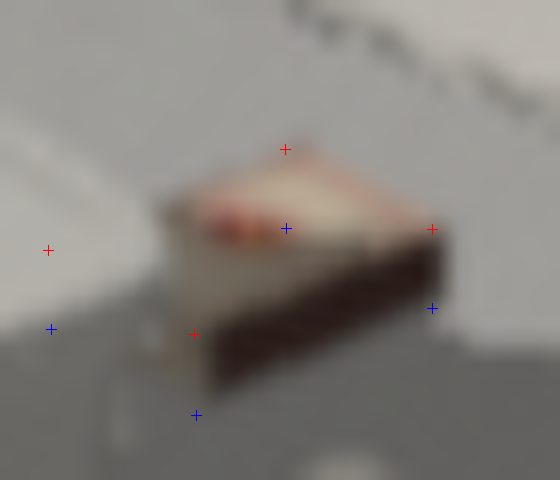

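```bash
python3 -m pendant '[[0.65,[-0.002,-0.002,-0.02],[0,0,0]],[0.65,[0,0,-0.02],[0,0,0]],[0.65,[0,0,-0.02],[0,0,0]],[0.65,[0,0,-0.015],[0,0,0]],[0.65,[0,0,-0.006],[0,0,0]],[0.65,[0,0,0],[0,0,0]],[0.2,[0,0,0],[0,0,0]],[0.2,[0,0,0],[0,0,0]]]' 30
python3 -m pendant '[[0.2,[0,0,0],[0,0,0]],[0.2,[0,0,0],[0,0,0]],[0.2,[0,0,0.02],[0,0,0]],[0.2,[0,0,0.02],[0,0,0]],[0.2,[0,0,0.02],[0,0,0]],[0.2,[-0.02,-0.03,0.01],[0,0,0]],[0.2,[-0.026,-0.038,0],[0,0,0]],[0.2,[-0.02,-0.03,0],[0,0,0]]]'
```

```text
clock: 8.9
tool_pos: [638.2, -19.5, 177.7]
tool_rot: [2.717, 1.575, 0.003]
wrist_force: [0.8, -1.0, 3.3]
gripper_width: 36.6
finger_force: 31.4
clock: 9.9
tool_pos: [570.5, -118.3, 246.5]
tool_rot: [-2.718, -1.575, 0.001]
wrist_force: [-0.2, -0.4, -0.9]
gripper_width: 36.6
finger_force: 31.0
```

```bash
python3 -m pendant '[[0.2,[-0.0152,-0.0204,0],[0,0,-10]],[0.2,[-0.0152,-0.0204,0],[0,0,-10]],[0.2,[-0.0152,-0.0204,0],[0,0,-10]],[0.2,[-0.0152,-0.0204,0],[0,0,-10]],[0.2,[-0.0152,-0.0204,0],[0,0,-10]],[0.2,[-0.0152,-0.0204,0],[0,0,-10]],[0.2,[0,0,-0.015],[0,0,0]],[0.2,[0,0,-0.015],[0,0,0]]]'
```

```text
clock: 10.9
tool_pos: [480.5, -239.3, 215.5]
tool_rot: [-3.141, -0.008, 0.001]
wrist_force: [-0.6, 0.1, 0.2]
gripper_width: 36.6
finger_force: 31.0
```

```bash
python3 -m pendant '[[0.2,[0,-0.001,-0.012],[0,0,0]],[0.2,[0,0,-0.012],[0,0,0]],[0.2,[0,0,-0.006],[0,0,0]],[0.2,[0,0,-0.003],[0,0,0]],[0.2,[0,0,0],[0,0,0]],[0.2,[0,0,0],[0,0,0]],[0.55,[0,0,0],[0,0,0]],[0.55,[0,0,0],[0,0,0]]]'
```

```text
clock: 11.9
tool_pos: [480.6, -240.9, 184.0]
tool_rot: [3.141, 0.005, 0.001]
wrist_force: [-0.2, -0.2, -0.9]
gripper_width: 47.2
finger_force: 0.0
```

```bash
python3 -m pendant '[[0.55,[0,0,0.02],[0,0,0]],[0.55,[0,0,0.02],[0,0,0]],[0.45,[0,0,0.02],[0,0,0]],[0.4,[-0.0044,0.0214,0],[0,0,10.3]],[0.4,[-0.0044,0.0214,0],[0,0,10.3]],[0.4,[-0.0044,0.0214,0],[0,0,10.3]],[0.4,[-0.0044,0.0214,0],[0,0,10.3]],[0.4,[-0.0044,0.0214,0],[0,0,10.3]]]'
python3 -m pendant '[[0.4,[-0.0044,0.0214,0],[0,0,10.3]],[0.4,[-0.0044,0.0214,0],[0,0,10.3]],[0.4,[-0.0044,0.0214,0],[0,0,10.3]],[0.4,[-0.0044,0.0214,0],[0,0,10.3]],[0.4,[-0.0044,0.0214,0],[0,0,10.3]],[0.4,[0,0,-0.02],[0,0,0]],[0.4,[0,0,0],[0,0,0]],[0.4,[0,0,0],[0,0,0]]]'
python3 - <<'E'
from h import *
p=eyes.capture("side"); im=p["pixels"].copy()
o=bot.get_obs();x,y,z=o["tool_pos"]; print(x,y,z,o["tool_rot"])
big=cv2.resize(im[110:240,350:480],None,fx=4.5,fy=4.5,interpolation=2)
for q3 in ([x,y,z-173],[437,-27,12],[481,-240,19]):
    q=(proj(p,q3)-[350,110]+.5)*4.5; cv2.drawMarker(big,tuple(int(v) for v in q),(0,0,255),0,10)
cv2.imwrite("pics/s5.png",big)
E
```

```text
clock: 12.9
tool_pos: [458.3, -133.2, 243.9]
tool_rot: [2.823, 1.378, 0.001]
wrist_force: [0.4, 0.3, -0.2]
gripper_width: 34.0
finger_force: 0.0
clock: 13.9
tool_pos: [436.8, -27.0, 224.1]
tool_rot: [1.952, 2.461, 0.0]
wrist_force: [-1.0, 0.2, -0.2]
gripper_width: 33.9
finger_force: 0.0
436.9401661501848 -27.1218038743445 224.24950481146854 [1.95152968e+00 2.46059130e+00 8.27779693e-04]
```

View pics/s5.png

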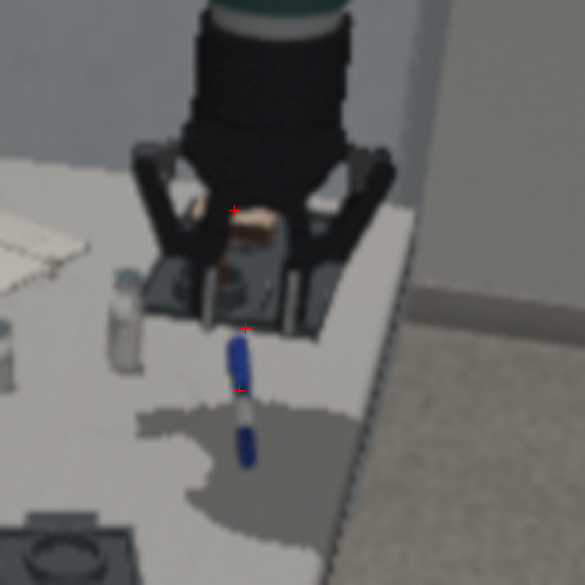

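The fingers straddle the marker, whose midpoint is near (242,395). The matchbox shows in its pocket behind the gripper.

```bash
python3 -m pendant '[[0.4,[0,0.001,-0.016],[0,0,0]],[0.4,[0,0,-0.016],[0,0,0]],[0.4,[0,0,-0.012],[0,0,0]],[0.4,[0,0,-0.005],[0,0,0]],[0.4,[0,0,0],[0,0,0]],[0,[0,0,0],[0,0,0]],[0,[0,0,0],[0,0,0]],[0,[0,0,0],[0,0,0]]]' 30
```

```text
clock: 14.95
tool_pos: [436.9, -25.9, 175.2]
tool_rot: [1.951, 2.461, 0.001]
wrist_force: [-0.9, 1.0, 4.8]
gripper_width: 10.3
finger_force: 32.6
```

```bash
python3 -m pendant '[[0,[0,0,0.02],[0,0,0]],[0,[0,0,0.02],[0,0,0]],[0,[0,0,0.01],[0,0,-3]],[0,[-0.0025,-0.0334,0],[0,0,-5]],[0,[-0.0025,-0.0334,0],[0,0,-5]],[0,[-0.0025,-0.0334,0],[0,0,0]],[0,[-0.0025,-0.0334,0],[0,0,0]],[0,[-0.0005,-0.0334,0],[0,0,0]]]'
python3 -m pendant '[[0,[0,0,-0.012],[0,0,0]],[0,[0,0,-0.012],[0,0,0]],[0,[0,0,-0.008],[0,0,0]],[0,[0,0,-0.004],[0,0,0]],[0,[0,0,0],[0,0,0]],[0,[0,0,0],[0,0,0]],[0,[0,0,0],[0,0,0]],[0,[0,0,0],[0,0,0]]]'
python3 - <<'E'
from h import *
o=bot.get_obs();x,y,z=o["tool_pos"]; print(x,y,z,o["tool_rot"])
p=eyes.capture("side"); im=p["pixels"]
q=eyes.capture("top")["pixels"]
a=cv2.resize(im[130:230,350:470],None,fx=5,fy=5,interpolation=2)
cv2.imwrite("pics/s6.png",a)
E
```

```text
clock: 15.95
tool_pos: [425.7, -193.8, 224.7]
tool_rot: [-2.218, -2.225, -0.0]
wrist_force: [0.3, -0.6, -0.5]
gripper_width: 10.6
finger_force: 32.1
clock: 16.95
tool_pos: [426.1, -192.9, 189.0]
tool_rot: [2.217, 2.225, 0.0]
wrist_force: [0.2, -0.2, 0.4]
gripper_width: 10.5
finger_force: 32.1
426.12912786248387 -192.87477103921813 188.9871813199348 [2.21724278e+00 2.22465321e+00 3.07816599e-04]
```

View pics/s6.png

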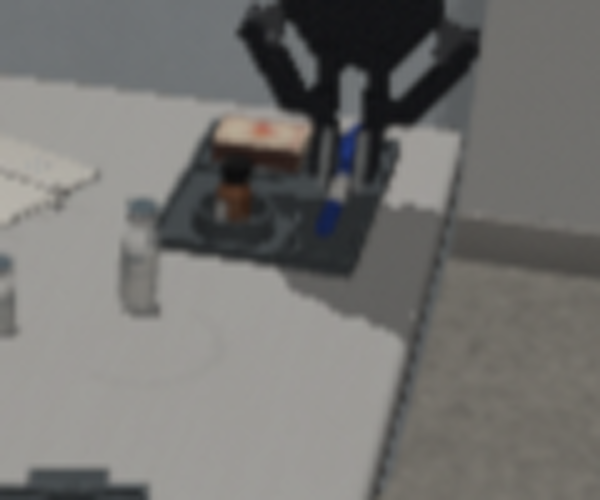

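The marker hangs over the trough, aligned with it. The matchbox at (262,140) and the bottle at (237,190) sit well.

```bash
python3 -m pendant '[[0,[0,0,-0.004],[0,0,0]],[0,[0,0,-0.003],[0,0,0]],[0,[0,0,-0.002],[0,0,0]],[0,[0,0,0],[0,0,0]],[0.3,[0,0,0],[0,0,0]],[0.3,[0,0,0],[0,0,0]],[0.3,[0,0,0.02],[0,0,0]],[0.3,[0,0,0.02],[0,0,0]]]'
python3 -m pendant '[[0.4,[0,0,0.02],[0,0,0]],[0.5,[0,0,0.02],[0,0,0]],[0.5,[0.014,0.023,0],[0,0,0]],[0.5,[0.014,0.023,0],[0,0,0]],[0.5,[0.014,0.023,0],[0,0,0]],[0.5,[0.014,0.023,0],[0,0,0]],[0.5,[0.014,0.023,0],[0,0,0]],[0.5,[0.0135,0.0225,0],[0,0,0]]]'
python3 - <<'E'
from h import *
o=bot.get_obs();x,y,z=o["tool_pos"]; print(x,y,z,o["tool_rot"])
E
```

```text
clock: 18.05
tool_pos: [425.9, -192.8, 220.1]
tool_rot: [-2.217, -2.225, 0.0]
wrist_force: [0.4, -0.1, 0.1]
gripper_width: 25.6
finger_force: 0.0
clock: 19.05
tool_pos: [509.9, -54.5, 259.8]
tool_rot: [2.217, 2.225, 0.0]
wrist_force: [0.9, -0.9, 0.5]
gripper_width: 42.8
finger_force: 0.0
509.9125710937947 -54.50017126952752 259.77315378788103 [2.21747251e+00 2.22513536e+00 1.64975951e-04]
```

```bash
python3 -m pendant '[[0.5,[0,0,-0.018],[0,0,0]],[0.5,[0,0,-0.018],[0,0,0]],[0.5,[0,0,-0.018],[0,0,0]],[0.5,[0,0,-0.008],[0,0,0]],[0,[0,0,0],[0,0,0]],[0,[0,0,0],[0,0,0]],[0,[0,0,0],[0,0,0]],[0,[0,0,0],[0,0,0]]]' 30
```

```text
clock: 20.05
tool_pos: [509.7, -55.4, 198.2]
tool_rot: [2.217, 2.225, 0.001]
wrist_force: [-0.5, -0.1, -0.4]
gripper_width: 18.4
finger_force: 30.0
```

```bash
python3 -m pendant '[[0,[0,0,0.02],[0,0,0]],[0,[0,0,0.02],[0,0,0]],[0,[0,0,0.02],[0,0,0]],[0,[-0.0057,0.0373,0],[0,0,0]],[0,[-0.0057,0.0373,0],[0,0,0]],[0,[-0.0057,0.0373,0],[0,0,0]],[0,[-0.0057,0.0373,0],[0,0,0]],[0,[-0.0057,0.0373,0],[0,0,0]]]'
python3 -m pendant '[[0,[-0.0057,0.0373,0],[0,0,0]],[0,[-0.006,0.0373,0],[0,0,0]],[0,[0,0,-0.01],[0,0,0]],[0,[0,0,-0.01],[0,0,0]],[0,[0,0,0],[0,0,0]],[0,[0,0,0],[0,0,0]],[0,[0,0,0],[0,0,0]],[0,[0,0,0],[0,0,0]]]'
python3 - <<'E'
from h import *
o=bot.get_obs();x,y,z=o["tool_pos"]; print(x,y,z)
p=eyes.capture("side"); im=p["pixels"]
a=cv2.resize(im[150:290,300:440],None,fx=4.2,fy=4.2,interpolation=2)
for q3 in ([x,y,z-198],[x,y,22]):
    q=(proj(p,q3)-[300,150]+.5)*4.2; cv2.drawMarker(a,tuple(int(v) for v in q),(0,0,255),0,10)
cv2.imwrite("pics/s7.png",a)
E
```

```text
clock: 21.05
tool_pos: [480.8, 132.3, 258.0]
tool_rot: [2.217, 2.225, 0.001]
wrist_force: [0.4, -0.2, -0.1]
gripper_width: 18.7
finger_force: 30.0
clock: 22.05
tool_pos: [469.6, 205.5, 238.0]
tool_rot: [2.218, 2.224, 0.001]
wrist_force: [0.0, 0.2, -0.4]
gripper_width: 18.7
finger_force: 30.0
469.5625565416878 205.53614225719164 237.99623036373114
```

View pics/s7.png

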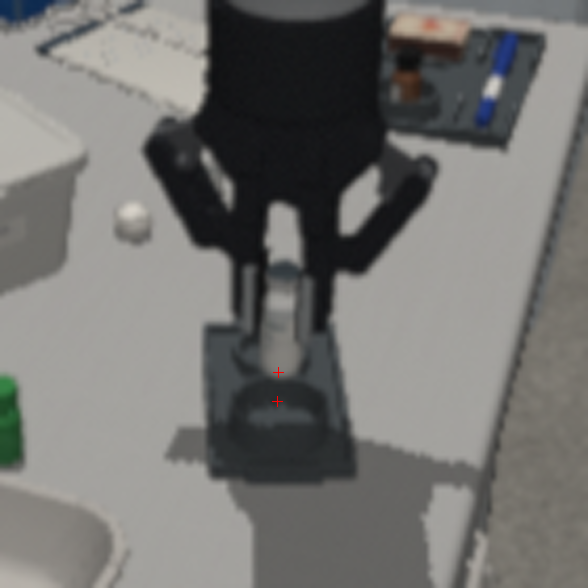

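The vial hangs upright over the wide well: its axis projects to (277,401), and the rim centre is about (279,403).

```bash
python3 -m pendant '[[0,[0,0,-0.012],[0,0,0]],[0,[0,0,-0.012],[0,0,0]],[0,[0,0,-0.007],[0,0,0]],[0,[0,0,-0.004],[0,0,0]],[0,[0,0,0],[0,0,0]],[0,[0,0,0],[0,0,0]],[0.3,[0,0,0],[0,0,0]],[0.35,[0,0,0],[0,0,0]]]'
python3 -m pendant '[[0.35,[0,0,0.02],[0,0,0]],[0.35,[0,0,0.02],[0,0,0]],[0.35,[0,0,0.02],[0,0,0]],[0.5,[0.02,-0.043,0],[0,0,0]],[0.5,[0.02,-0.043,0],[0,0,0]],[0.5,[0.02,-0.043,0],[0,0,0]],[0.5,[0.02,-0.043,0],[0,0,0]],[0.5,[0.0205,-0.043,0],[0,0,0]]]'
```

```text
clock: 23.1
tool_pos: [469.4, 205.8, 202.9]
tool_rot: [2.218, 2.225, 0.001]
wrist_force: [0.2, 0.2, -1.1]
gripper_width: 30.3
finger_force: 0.0
clock: 24.1
tool_pos: [570.3, -10.7, 262.9]
tool_rot: [2.218, 2.225, 0.001]
wrist_force: [0.4, 0.4, 0.5]
gripper_width: 42.8
finger_force: 0.0
```

```bash
python3 -m pendant '[[0.5,[0,0.001,-0.02],[0,0,0]],[0.5,[0,0,-0.02],[0,0,0]],[0.5,[0,0,-0.02],[0,0,0]],[0.5,[0,0,-0.016],[0,0,0]],[0,[0,0,0],[0,0,0]],[0,[0,0,0],[0,0,0]],[0,[0,0,0],[0,0,0]],[0,[0,0,0],[0,0,0]]]' 30
```

```text
clock: 25.1
tool_pos: [570.1, -8.2, 187.4]
tool_rot: [2.217, 2.225, 0.001]
wrist_force: [-0.1, -0.3, 0.4]
gripper_width: 15.3
finger_force: 30.3
```

```bash
python3 -m pendant '[[0,[0,0,0.02],[0,0,0]],[0,[0,0,0.02],[0,0,0]],[0,[0,0,0.01],[0,0,0]],[0,[-0.0164,0.0322,0],[0,0,0]],[0,[-0.0164,0.0322,0],[0,0,0]],[0,[-0.0164,0.0322,0],[0,0,0]],[0,[-0.0164,0.0322,0],[0,0,0]],[0,[-0.0164,0.0322,0],[0,0,0]]]'
python3 -m pendant '[[0,[0,0,-0.008],[0,0,0]],[0,[0,0,-0.008],[0,0,0]],[0,[0,0,0],[0,0,0]],[0,[0,0,0],[0,0,0]],[0,[0,0,0],[0,0,0]],[0,[0,0,0],[0,0,0]],[0,[0,0,0],[0,0,0]],[0,[0,0,0],[0,0,0]]]'
python3 - <<'E'
from h import *
o=bot.get_obs();x,y,z=o["tool_pos"]; print(x,y,z)
p=eyes.capture("side"); im=p["pixels"]
a=cv2.resize(im[150:290,300:440],None,fx=4.2,fy=4.2,interpolation=2)
for q3 in ([x,y,z-187],[x,y,13]):
    q=(proj(p,q3)-[300,150]+.5)*4.2; cv2.drawMarker(a,tuple(int(v) for v in q),(0,0,255),0,10)
cv2.imwrite("pics/s8.png",a)
E
```

```text
clock: 26.1
tool_pos: [487.1, 153.7, 236.7]
tool_rot: [2.218, 2.225, 0.0]
wrist_force: [-0.2, -0.6, -0.1]
gripper_width: 15.5
finger_force: 30.3
clock: 27.1
tool_pos: [487.8, 152.8, 220.8]
tool_rot: [2.218, 2.225, 0.0]
wrist_force: [0.1, 0.2, 0.1]
gripper_width: 15.4
finger_force: 30.3
487.8416276427383 152.79731881814453 220.80833755770416
```

View pics/s8.png

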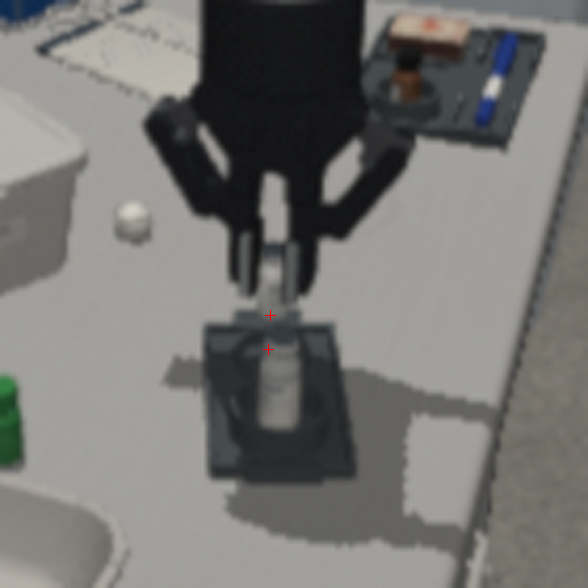

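The tall vial stands in the wide well. The short vial's axis projects to (268,349), in the narrow ring. I'll lower and release it, then retreat.

```bash
python3 -m pendant '[[0,[0,0,-0.012],[0,0,0]],[0,[0,0,-0.01],[0,0,0]],[0,[0,0,-0.005],[0,0,0]],[0,[0,0,-0.002],[0,0,0]],[0,[0,0,0],[0,0,0]],[0,[0,0,0],[0,0,0]],[0.25,[0,0,0],[0,0,0]],[0.3,[0,0,0],[0,0,0]]]'
python3 -m pendant '[[0.3,[0,0,0.02],[0,0,0]],[0.3,[0,0,0.02],[0,0,0]],[0.3,[0,0,0.03],[0,0,0]],[0.3,[0,0,0.04],[0,0,0]],[0.3,[-0.03,-0.03,0.03],[0,0,0]],[0.3,[-0.04,-0.04,0],[0,0,0]],[0.3,[-0.04,-0.04,0],[0,0,0]],[0.3,[-0.03,-0.03,0],[0,0,0]]]'
python3 - <<'E'
from h import *
p=eyes.capture("top"); im=p["pixels"]
b=eyes.capture("side")["pixels"]
a=cv2.resize(im[230:300,245:485],None,fx=3.2,fy=3.2,interpolation=2)
c=cv2.resize(b[140:290,320:450],None,fx=2.2,fy=2.2,interpolation=2)
o=np.zeros((a.shape[0]+c.shape[0],a.shape[1],3),np.uint8);o[:a.shape[0]]=a;o[a.shape[0]:,:c.shape[1]]=c
cv2.imwrite("pics/f.png",o)
E
```

```text
clock: 28.15
tool_pos: [487.9, 152.8, 191.9]
tool_rot: [2.217, 2.225, 0.001]
wrist_force: [-0.1, 0.0, 0.1]
gripper_width: 25.8
finger_force: 0.0
clock: 29.15
tool_pos: [345.9, 11.9, 331.8]
tool_rot: [2.217, 2.225, -0.0]
wrist_force: [-0.4, -0.6, -0.7]
gripper_width: 25.7
finger_force: 0.0
```

View pics/f.png

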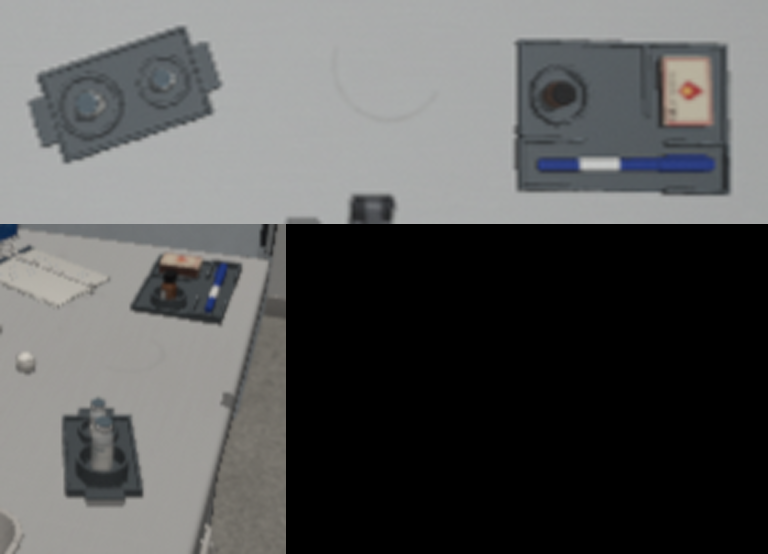

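All five items sit inside their compartments, the marker midpoint at (625,164) and the matchbox centred at (686,90). The robot is clear of everything.

```bash
python3 -c "
from station import sign_off
print(sign_off())"
```

```text
the job is handed in; nothing more can be done
None
```

Both kits are made up and handed in at about 29 s of the 93 s allowed: all five items looked properly placed in the last pictures, the arm was never sent near the agar dish, and `sign_off()` returned no verdict.

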